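# Shut and lock the dust extractor's hatch

## Task

Before sanding starts, push the ajar hatch on the sloping front of the bench dust extractor fully shut, then turn its wing fastener a quarter turn clockwise until it drops into its locked slot, and let go. Leave the glue bottle and jar beside it and the sanding block on top of it where they are.

Things in the scene. Friction and masses are not known exactly. Their poses are not given: they have to be found in the camera images.
- extractor: Grey sheet-metal bench dust extractor, fixed, 290 deep (x) x 300 wide (y) x 202 high. Origin: centre of its underside, z up, front faces its -x. The front rises upright to 70 mm (at x = -130 mm), then a face 230 mm long slopes up and away at 35 degrees to the horizontal (its outward normal leans 35 degrees from vertical towards -x) to the flat top, which starts at x = 58 mm.
- hatch (a joint): Opening angle of the aluminium hatch on the slope, rad: 0 = fully shut, flat on the slope; 0.25 to 0.5 (ajar) at the start. Hinged at its upper edge, 205 mm up the slope from the slope's lower edge; the lower edge swings up. Stiff hinge: it stays at any angle; a push of a few N near the lower edge closes it.
- hatch_edge (a point): Middle of the hatch's free lower edge, on its outer face. The hatch is a plate 170 mm (hinge to free edge) x 200 mm wide, midway across the extractor; shut, its outer face lies 7 mm above the slope. Axes: x in the plate towards the hinge, y along the edge, z out of the outer face.
- wing (a joint): Turn of the black wing fastener on the hatch, rad, growing clockwise as seen from outside: 0 = wing along the slope, 1.57 = wing across it, parallel to the hatch's edge (locked position). 0.1 to 0.5 at the start; end stop at 1.70. Turns easily (under 0.1 N m).
- drop (a joint): How far the wing has sunk towards the hatch, m: 0 = riding on the two raised arcs of its steel cam ring (46 mm across, 6 mm high), 0.005 = dropped into the ring's slots, locked. A spring of about 7 N pulls it down: within about 0.15 rad of 1.57 it falls in by itself, perhaps only when the grip is released, then only 0.13 rad of play is left.
- wing_grip (a point): Grip point on the wing's turning axis, 29 mm above the hatch's outer face (24 when locked). The wing is a black upright flat bar 46 long x 10 thick x 28 mm tall; its top is 12 mm above this point, the cam ring's top 23 mm below it (18 when locked). Midway across the hatch, 115 mm from the hinge line. Axes: x along the wing, y across its thickness, z outwards along the axis.
- sanding_block: Cork sanding block, 60 x 90 x 32 mm, lying on the extractor's flat top; origin in the centre of its underside. Leave alone.
- glue: White glue bottle, 54 mm across, 150 mm high, beside the extractor; origin in the centre of its foot. Leave alone.
- jar: Glass jar with steel lid, 64 mm across, 85 mm high, on the other side of the extractor; origin in the centre of its foot. Leave alone.

How it is judged:
On the way, in this order (a step that is already met when the one before it is completed fails the run):
1. the hatch is pushed shut (within 0.05 rad), the fastener not yet locked (value of joint hatch below 0.05 rad and value of joint drop below 0.0025 m), for 0.2 s.
2. with the hatch shut, the wing is turned and has dropped into its locked slot (value of joint hatch below 0.05 rad and value of joint drop above 0.0035 m and value of joint wing above 1.35 rad), for 0.2 s.
At the end, for the whole second after the job is handed in: The hatch is shut (hatch angle under 0.05 rad), the wing has turned past 1.35 rad and sunk more than 3.5 mm into its slot; the sanding block, glue bottle and jar have not been moved more than 40 mm (all of step 2); the robot touches nothing.
It fails at once if the sanding block, glue bottle or jar is moved more than 40 mm (distance of any of sanding_block, glue, jar from where it was at the start of the episode above 0.04 m).
It also fails if it takes over 38 s, if anything falls off the work surface, if the arm or the gripper's body presses on something with over 40 N, if the wrist force passes 120 N, or if a joint passes its speed limit or range.

## Robot

A 6-joint arm with a two-finger parallel gripper is mounted at the origin on the work surface. World frame = base frame: x ahead of the robot, y to its left, z up, the work surface at z = 0. Lengths are in m, angles in rad, forces in N, time in s.
With the tool pointing down it reaches from about 0.225 to 0.875 m from the base axis. Payload 3.4 kg.
Tool frame: the origin (TCP) lies on the mounting face of the last link; the fingertips stand 173 mm ahead of it and the grasp point (between the pads) lies 155 mm ahead of it; x points along the fingers, y is the direction in which the jaws open and shut, and the axes are right-handed (so a half turn about x gives the same grasp; the last joint's range is limited). The gripper opens to 85 mm and grips with 20 to 120 N. Pads are 22 mm wide; open, the fingers measure 114 mm over their backs; the gripper's body (76 mm by 85 mm) begins 54 mm behind the grasp point. The pads swing forward as they close: fully open they stand 13 mm farther back than shut.
Start: joints at [1.067, 0.276, 1.505, -0, 1.361, -0.121], TCP at [0.215, 0.533, 0.405] pointing down, gripper open.
Joint ranges: [-2.89, 2.89], [-0.75, 2.08], [0.22, 2.7], [-1.18, 4.32], [0.11, 2.71], [-2.7, 2.7]. Speed limits (rad/s): [2.57, 2.57, 3.14, 3.14, 3.14, 3.14].

## Interface

Orientations are given as a unit quaternion [w, x, y, z].
In Python, from rig import manip gives the robot as it stands.
- The arm moves only by the tool arm_command, never from a script. Its argument "targets" is a list of rows, each an object with "dp": the shift along the tool's x, y, z in m, a list of three; "turn": the turn, a rotation vector about the tool's x, y, z in degrees, a list of three; "grip": the opening, from -1 (shut) to 1 (fully open). In form: [{"dp": [tx, ty, tz], "turn": [wx, wy, wz], "grip": grip}, ...]. A call has 1 to 8 rows; each row shifts and turns the commanded pose from where the row before left it, along the tool's axes as they then stand; what a row does not reach is not made up. A row lasts 1/10 s, in which the tool goes at most 50 mm and 8.59 degrees, less where a joint would pass 70% of its speed; a pose out of reach is approached as far as the arm can. A call with a gripper value outside its range is refused whole. The fingers move at their own pace and stop on an object; "grip_force" is the grip in N (left out, the last holds). Time passes only in rows, so rows that do not move let the fingers close. It gives the time, the measured TCP pose, the force and the opening at its end, in the units of the state.
- manip.get_state(): the state, without advancing time (a new reading comes with each control period).
- manip.get_image(name): name is "scene" or "top" or "wrist"; returns the picture (400x640x3 uint8, red, green, blue); there is no depth.
- manip.calibration(name): a dict with "fx", "fy", "cx", "cy" (pixels), "R" (3x3) and "t" (3): a world point X has camera coordinates R X + t. Camera axes: x right, y down, z forward; pixel columns grow to the right and rows downward; lengths in m; the calibration is good to about 2 mm. A picture is of the moment at which its call begins: read the wrist's pose just before it. calibration takes no time and is no camera call; for the wrist camera it gives the pose at the moment of the call.
- manip.sign_off(): hands the job in, once; it reports no verdict.
The state is a dict: "clock": time; "qpos": joint angles; "qd": joint speeds; "effort": joint torques, N m; "position": TCP position; "ee_rot": TCP orientation; "contact_force": force on the tool from outside, world axes, zero at the start; "moment": the same for the moment, N m; "width": finger opening in m.
Only numpy, scipy, OpenCV 4.12 (cv2) and the standard library are available. Lean on these libraries where they do the work, as an engineer would, in place of code of your own. Each camera call takes 0.05 s, during which the arm holds its last target.

## Working session

There is one attempt and no reset: what is moved stays moved. The work goes in short steps, Python scripts to look and compute and a tool call to move; the robot and the scene stay as the last step left them, time stands still between calls to the robot, and variables do not carry over. Pictures are saved under pics/ and viewed, and the job is handed in when it is done.

Besides the shell and the picture viewer there is one more tool, called after "Call:" as name(argument=value, ...), one argument or row to a line, values as JSON. arm_command: Moves the arm, as the interface text tells. Its arguments: {"type":"object","properties":{"targets":{"type":"array"},"grip_force":{"type":"number"}},"required":["targets"]}

```bash
mkdir -p pics; ls; cat > h.py <<'E'
import numpy as np, cv2
from rig import manip
def snap(n,f):
    c=manip.calibration(n); im=manip.get_image(n); cv2.imwrite('pics/'+f,cv2.cvtColor(im,cv2.COLOR_RGB2BGR)); return im,c
def proj(c,X):
    p=np.array(c['R'])@np.asarray(X)+np.array(c['t']); return np.array([c['fx']*p[0]/p[2]+c['cx'],c['fy']*p[1]/p[2]+c['cy']])
def ray(c,uv):
    R=np.array(c['R']);t=np.array(c['t']); d=R.T@np.array([(uv[0]-c['cx'])/c['fx'],(uv[1]-c['cy'])/c['fy'],1]); return -R.T@t,d/np.linalg.norm(d)
E
python3 - <<'E'
from h import *
s=manip.get_state();print(s)
for n in('scene','top','wrist'):
    im,c=snap(n,n+'0.png');print(n,{k:np.round(v,4).tolist() for k,v in c.items()})
E
```

```text
pics
{'clock': 0.0, 'qpos': array([ 1.06700440e+00,  2.76580081e-01,  1.50616521e+00,  9.60368151e-06,
        1.36065397e+00, -1.20945443e-01]), 'qd': array([-4.83995077e-05, -1.20369759e-03, -3.35444048e-04, -5.25467536e-04,
       -2.70033566e-04, -6.06791206e-04]), 'effort': array([ 5.36019706e-04, -4.16772366e+01, -2.45806700e+01, -4.01879106e-04,
        1.11515424e-02, -2.55236046e-05]), 'position': array([0.21466631, 0.53319047, 0.40383513]), 'ee_rot': array([ 0.69399122,  0.13392538,  0.69439012, -0.13513899]), 'contact_force': array([ 0.29109072, -0.10443538,  0.1179658 ]), 'moment': array([ 0.01474543,  0.01995048, -0.03000925]), 'width': 0.08573614727858692}
scene {'fx': 392.1633, 'fy': 392.1633, 'cx': 318.3862, 'cy': 200.7846, 'R': [[0.6476, 0.762, 0.007], [0.6767, -0.5708, -0.465], [-0.3503, 0.3059, -0.8853]], 't': [-0.4305, -0.3432, 1.1217]}
top {'fx': 432.9501, 'fy': 432.9501, 'cx': 319.6865, 'cy': 207.7557, 'R': [[-0.0244, -0.9995, -0.0224], [-0.9901, 0.0272, -0.1375], [0.1381, 0.0188, -0.9902]], 't': [0.0512, 0.634, 0.9386]}
wrist {'fx': 333.7856, 'fy': 333.7856, 'cx': 322.4112, 'cy': 194.2122, 'R': [[0.3724, 0.9281, -0.0019], [0.883, -0.3537, 0.3085], [0.2856, -0.1166, -0.9512]], 't': [-0.5753, -0.0413, 0.3803]}
```

View pics/scene0.png

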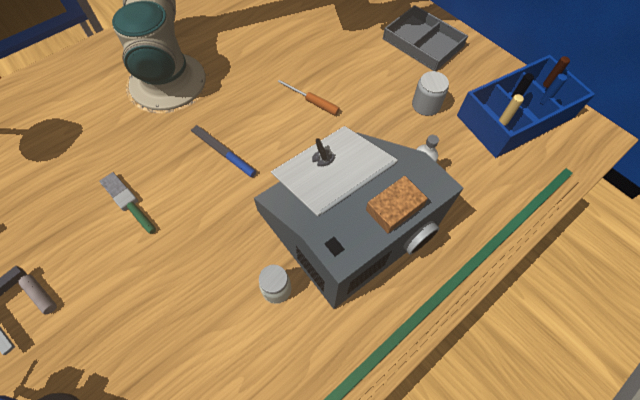

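View pics/top0.png

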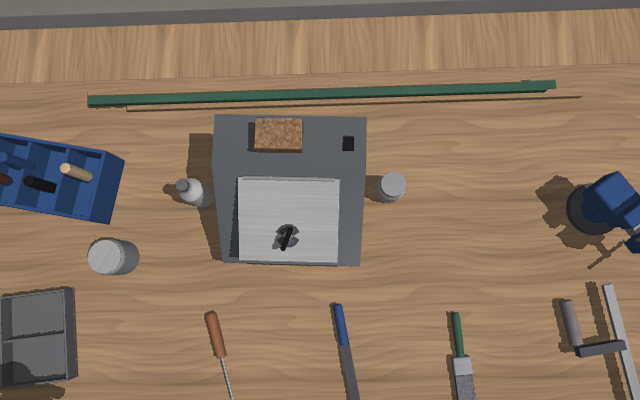

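View pics/wrist0.png

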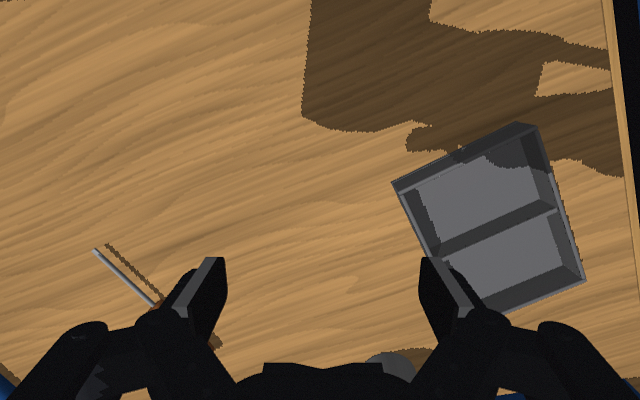

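```bash
python3 - <<'E'
import cv2
a=cv2.imread('pics/top0.png')[100:280,170:420]
cv2.imwrite('pics/topz.png',cv2.resize(a,None,fx=3.2,fy=3.2,interpolation=cv2.INTER_CUBIC))
a=cv2.imread('pics/scene0.png')[115:315,245:475]
cv2.imwrite('pics/scz.png',cv2.resize(a,None,fx=3,fy=3,interpolation=cv2.INTER_CUBIC))
E
```

```text
(no output)
```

View pics/topz.png

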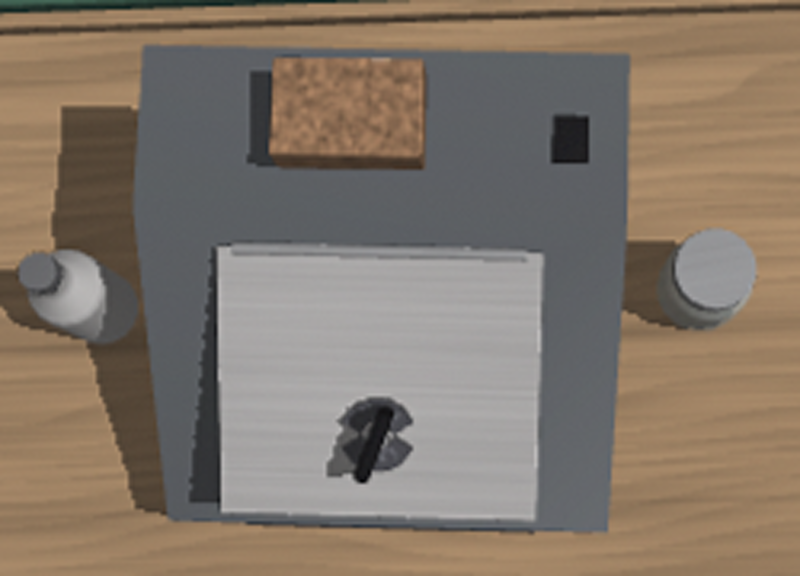

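View pics/scz.png

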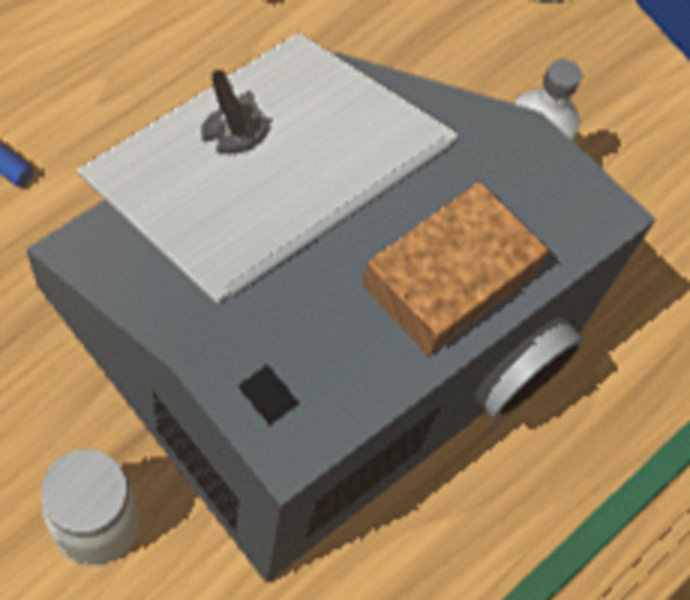

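```bash
cat > fit.py <<'E'
from h import *
from scipy.optimize import least_squares
T=lambda p:np.array([170+(p[0]+.5)/3.2-.5,100+(p[1]+.5)/3.2-.5]); S=lambda p:np.array([245+(p[0]+.5)/3-.5,115+(p[1]+.5)/3-.5])
ct=manip.calibration('top');cs=manip.calibration('scene')
a=np.radians(35)
def W(q,P):
    c,s=np.cos(q[2]),np.sin(q[2]); return np.array([q[0]+c*P[0]-s*P[1],q[1]+s*P[0]+c*P[1],P[2]])
def hp(q3,d,y,h): # hatch angle q3, d from hinge toward free edge, h above outer face
    # outer-face hinge line at slope 205 + 7mm; hinge axis assumed there
    u=np.array([np.cos(a),0,np.sin(a)]);n=np.array([-np.sin(a),0,np.cos(a)])
    H=np.array([-.13,0,.07])+.205*u
    e=-np.cos(q3)*u+np.sin(q3)*n; m=np.cos(q3)*n+np.sin(q3)*u
    return H+.007*n+d*e+h*m+np.array([0,y,0])
if __name__=='__main__':
    ex=[(ct,T((146,46)),(.145,.15,.202)),(ct,T((630,54)),(.145,-.15,.202)),(ct,T((172,519)),(-.13,.15,.07)),(ct,T((607,531)),(-.13,-.15,.07)),
    (cs,S((280,503)),(.145,-.15,.202)),(cs,S((652,220)),(.145,.15,.202)),(cs,S((32,252)),(-.13,-.15,.07))]
    ha=[(ct,T((218,245)),0,.1),(ct,T((543,253)),0,-.1),(ct,T((221,513)),.17,.1),(ct,T((537,521)),.17,-.1),(cs,S((220,300)),0,-.1),(cs,S((456,135)),0,.1),(cs,S((80,172)),.17,-.1),(cs,S((297,35)),.17,.1)]
    f=lambda q:np.concatenate([proj(c,W(q,P))-p for c,p,P in ex]+[proj(c,W(q,hp(q[3],d,y,0)))-p for c,p,d,y in ha])
    r=least_squares(f,[.6,.05,0,.35],loss='soft_l1');print(r.x);print(np.round(f(r.x).reshape(-1,2),1).tolist())
    q=r.x
    for k in (0,q[3]): print('grip',k,W(q,hp(k,.115,0,.029)),'edge',W(q,hp(k,.17,0,0)),'axis',W(q,hp(k,0,0,1))-W(q,hp(k,0,0,0)))
    # wing ends
    n=W(q,hp(q[3],0,0,1))-W(q,hp(q[3],0,0,0));P0=W(q,hp(q[3],.115,0,.041))
    L=[]
    for p in (T((385,410)),T((361,480))):
        o,d=ray(ct,p);X=o+d*((P0-o)@n)/(d@n);L.append(X);print('wingend',X-P0)
    up=W(q,hp(q[3],0,0,0))-W(q,hp(q[3],1,0,0)); yv=W(q,(0,1,0))-W(q,(0,0,0)); v=L[0]-L[1]
    print('wing angle cw', -np.arctan2(v@yv,v@up),np.linalg.norm(v))
E
python3 fit.py
```

```text
[ 0.64322277  0.0927729  -0.04972984  0.27917051]
[[-1.2, 4.9], [0.2, 4.9], [-0.7, -1.3], [0.9, -1.5], [-3.0, -4.4], [-2.2, -4.9], [-0.7, 0.1], [-0.4, -0.6], [0.6, -1.0], [0.3, -0.9], [0.3, -0.9], [0.1, 0.9], [2.2, 0.1], [-0.2, -0.2], [1.4, -0.6]]
grip 0 [0.5663928  0.0965968  0.15111135] edge [0.53800829 0.09800952 0.09580924] axis [-0.57286734  0.02851211  0.81915204]
grip 0.2791705147120639 [0.55906279 0.09696162 0.18328722] edge [0.51655708 0.09907717 0.13795744] axis [-0.32524326  0.01618764  0.94549182]
wingend [ 0.02121245 -0.00820649  0.00743745]
wingend [-0.01906135  0.00805078 -0.00669482]
wing angle cw 0.3169585705007533 0.045672739632621466
```

```bash
sed -i 's/(\.145,/(.16,/g' fit.py; python3 fit.py
```

```text
[ 0.64000033  0.09270716 -0.05250933  0.25582492]
[[-0.5, -1.1], [0.6, -0.7], [-0.9, 0.0], [0.8, 0.2], [1.0, 1.2], [2.4, -0.2], [-1.5, -1.1], [-0.3, 0.9], [0.7, 0.7], [0.6, -0.1], [0.2, 0.2], [-1.2, -0.4], [1.1, -0.8], [-0.6, -0.0], [0.9, -0.0]]
grip 0 [0.56318128 0.09674459 0.15111135] edge [0.53480081 0.0982362  0.09580924] axis [-0.57278588  0.03010428  0.81915204]
grip 0.2558249231654819 [0.55611828 0.09711581 0.18053134] edge [0.5146869  0.09929334 0.13422045] axis [-0.34714903  0.01824534  0.93763247]
wingend [ 0.02451882 -0.00829194  0.0092392 ]
wingend [-0.01575888  0.00810209 -0.00599222]
wing angle cw 0.3145928457723928 0.046076607231308055
```

```bash
cat > plan.py <<'E'
from fit import *
from scipy.spatial.transform import Rotation as Ro
q=np.array([0.6400,0.0927,-0.0525,0.2558])
dirv=lambda v:W([0,0,q[2]],v)
UP=dirv((np.cos(a),0,np.sin(a)));YV=dirv((0,1,0));N=dirv((-np.sin(a),0,np.cos(a)))
def wing(phi): return np.cos(phi)*UP-np.sin(phi)*YV
def rot(yd):
    x=-N; y=yd/np.linalg.norm(yd); return Ro.from_matrix(np.c_[x,y,np.cross(x,y)])
def cur():
    s=manip.get_state(); w=s['ee_rot']; return s,np.array(s['position']),Ro.from_quat([w[1],w[2],w[3],w[0]])
def delta(P,R):
    s,p,Rc=cur(); rv=np.degrees((Rc.inv()*R).as_rotvec()); d=R.inv().apply(P-p)
    print('turn',np.round(rv,2),'|',round(np.linalg.norm(rv),1),'then dp',np.round(d,4)); 
E
python3 - <<'E'
from plan import *
s,p,R=cur();print(R.as_matrix().round(3))
for sg in(1,-1):
    print('push',sg);Rp=rot(sg*YV);X=W(q,hp(q[3],.145,-.055,0)); print(X); delta(X-Rp.apply([.173+.05,0,0]),Rp)
    print('grasp');Rg=rot(sg*np.cross(N,wing(.31)));X=W(q,hp(0,.115,0,.029));delta(X-Rg.apply([.155+.06,0,0]),Rg)
E
```

```text
[[-0.001  0.373  0.928]
 [-0.001  0.928 -0.373]
 [-1.    -0.001 -0.   ]]
push 1
[0.53521011 0.04313065 0.14290776]
turn [-18.31 -34.7    5.86] | 39.7 then dp [ 0.1892 -0.4726  0.1335]
grasp
turn [ -1.1  -33.24  11.09] | 35.1 then dp [ 0.2049 -0.3493  0.2786]
push -1
[0.53521011 0.04313065 0.14290776]
turn [154.28   8.22  48.68] | 162.0 then dp [ 0.1892  0.4726 -0.1335]
grasp
turn [170.62  17.05  51.09] | 178.9 then dp [ 0.2049  0.3493 -0.2786]
```

Call:
arm_command(
  targets=[
    {"dp": [0, 0, 0], "turn": [-0.2, -6.6, 2.2], "grip": -1},
    {"dp": [0, 0, 0], "turn": [-0.2, -6.6, 2.2], "grip": -1},
    {"dp": [0, 0, 0], "turn": [-0.2, -6.6, 2.2], "grip": -1},
    {"dp": [0, 0, 0], "turn": [-0.2, -6.6, 2.2], "grip": -1},
    {"dp": [0, 0, 0], "turn": [-0.2, -6.6, 2.2], "grip": -1},
  ],
  grip_force=40,
)

```text
clock: 0.65
position: [0.2146, 0.5333, 0.4048]
ee_rot: [0.874, 0.15, 0.452, -0.094]
contact_force: [0.2, 0.7, 0.0]
width: 0.0125
```

```bash
cat > pp.py <<'E'
from plan import *
Rg=rot(np.cross(N,wing(.31)));X=W(q,hp(q[3],.145,-.055,0));delta(X-Rg.apply([.173+.04,0,0]),Rg)
s=manip.get_state();print(s['clock'],s['qpos'].round(2),s['width'],np.round(s['contact_force'],1))
E
python3 pp.py
```

```text
turn [-0.13  0.02 -0.06] | 0.1 then dp [ 0.1999 -0.4096  0.271 ]
0.65 [ 1.25  0.26  1.62 -0.65  1.17  0.28] 0.01247909975181123 [0.2 0.7 0. ]
```

Call:
arm_command(
  targets=[
    {"dp": [0, -0.035, 0.023], "turn": [0, 0, 0], "grip": -1},
    {"dp": [0, -0.035, 0.023], "turn": [0, 0, 0], "grip": -1},
    {"dp": [0, -0.035, 0.023], "turn": [0, 0, 0], "grip": -1},
    {"dp": [0, -0.035, 0.023], "turn": [0, 0, 0], "grip": -1},
    {"dp": [0, -0.035, 0.023], "turn": [0, 0, 0], "grip": -1},
    {"dp": [0, -0.035, 0.023], "turn": [0, 0, 0], "grip": -1},
    {"dp": [0, -0.035, 0.023], "turn": [0, 0, 0], "grip": -1},
    {"dp": [0, -0.035, 0.023], "turn": [0, 0, 0], "grip": -1},
  ],
)

```text
clock: 1.45
position: [0.2703, 0.2055, 0.4554]
ee_rot: [0.873, 0.149, 0.454, -0.094]
contact_force: [0.7, -0.7, 0.4]
width: -0.0004
```

```bash
python3 pp.py
```

```text
turn [-0.05 -0.21  0.02] | 0.2 then dp [ 0.1996 -0.1276  0.0876]
1.45 [ 0.65 -0.23  1.99 -0.47  0.95 -0.36] -0.0003596903312886339 [ 0.7 -0.7  0.4]
```

Call:
arm_command(
  targets=[
    {"dp": [0, -0.032, 0.022], "turn": [0, 0, 0], "grip": -1},
    {"dp": [0, -0.032, 0.022], "turn": [0, 0, 0], "grip": -1},
    {"dp": [0, -0.032, 0.022], "turn": [0, 0, 0], "grip": -1},
    {"dp": [0, -0.032, 0.022], "turn": [0, 0, 0], "grip": -1},
    {"dp": [0.04, 0, 0], "turn": [0, 0, 0], "grip": -1},
    {"dp": [0.04, 0, 0], "turn": [0, 0, 0], "grip": -1},
    {"dp": [0.04, 0, 0], "turn": [0, 0, 0], "grip": -1},
    {"dp": [0.04, 0, 0], "turn": [0, 0, 0], "grip": -1},
  ],
)

```text
clock: 2.25
position: [0.3894, 0.0592, 0.3463]
ee_rot: [0.873, 0.15, 0.455, -0.096]
contact_force: [1.1, 0.4, 0.3]
width: 0.0002
```

```bash
python3 pp.py; python3 -c "
from h import *
snap('top','top1.png');snap('wrist','w1.png')
a=cv2.imread('pics/top1.png')[100:280,170:420]
cv2.imwrite('pics/topz1.png',cv2.resize(a,None,fx=3.2,fy=3.2))"
```

```text
turn [-0.24 -0.31  0.13] | 0.4 then dp [ 0.0376 -0.007   0.0057]
2.25 [-0.02 -0.09  2.18 -0.05  0.45 -1.18] 0.0002260295919863769 [1.1 0.4 0.3]
```

View pics/w1.png

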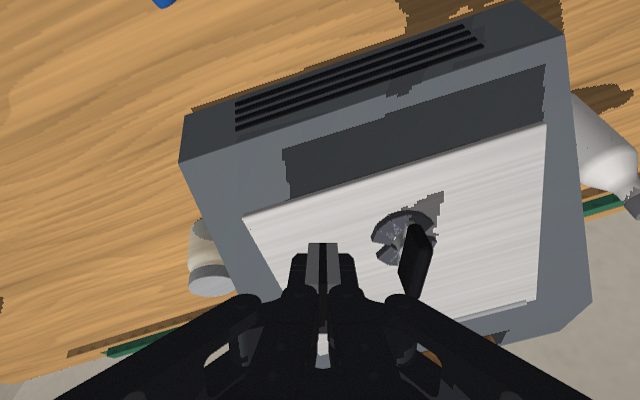

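View pics/topz1.png

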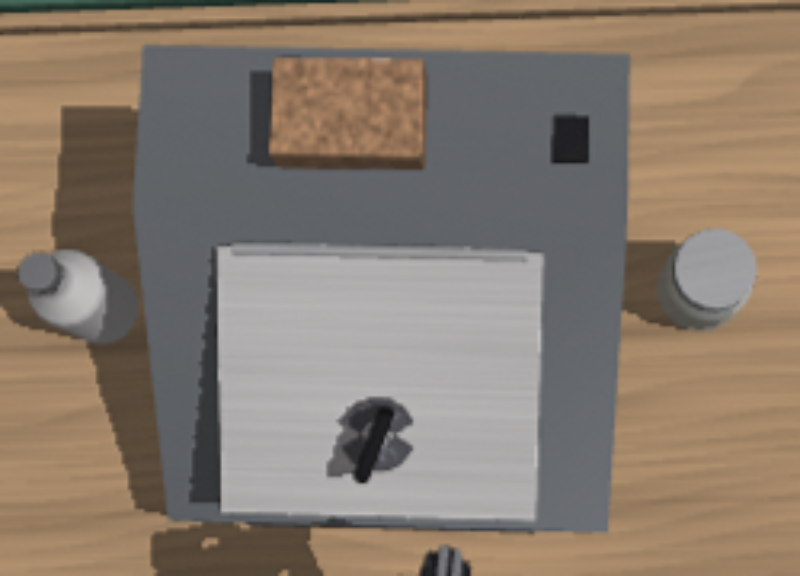

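Call:
arm_command(
  targets=[
    {"dp": [0.03, -0.007, 0.006], "turn": [0, 0, 0], "grip": -1},
    {"dp": [0.03, 0, 0], "turn": [0, 0, 0], "grip": -1},
    {"dp": [0.01, 0, 0], "turn": [0, 0, 0], "grip": -1},
    {"dp": [0.01, 0, 0], "turn": [0, 0, 0], "grip": -1},
    {"dp": [0.01, 0, 0], "turn": [0, 0, 0], "grip": -1},
  ],
)

```text
clock: 2.85
position: [0.4423, 0.0488, 0.2757]
ee_rot: [0.873, 0.15, 0.455, -0.095]
contact_force: [-2.6, 0.3, 2.0]
width: 0.0001
```

```bash
sed -i 's/hp(q\[3\],.145/hp(0,.145/; s/.173+.04/.173/' pp.py; python3 pp.py
```

```text
turn [-0.13 -0.34  0.08] | 0.4 then dp [ 0.0259 -0.0022 -0.0041]
2.85 [-0.05  0.1   2.22 -0.02  0.22 -1.24] 0.0001054534091993447 [-2.6  0.3  2. ]
```

Call:
arm_command(
  targets=[
    {"dp": [0.009, 0, 0], "turn": [0, 0, 0], "grip": -1},
    {"dp": [0.008, 0, 0], "turn": [0, 0, 0], "grip": -1},
    {"dp": [0.004, 0, 0], "turn": [0, 0, 0], "grip": -1},
    {"dp": [0.002, 0, 0], "turn": [0, 0, 0], "grip": -1},
  ],
)

```text
clock: 3.25
position: [0.4556, 0.048, 0.256]
ee_rot: [0.872, 0.15, 0.456, -0.095]
contact_force: [-4.2, 0.4, 0.8]
width: 0.0
```

```bash
 python3 pp.py
```

```text
turn [-0.15 -0.41  0.11] | 0.5 then dp [ 0.0021 -0.0019 -0.0039]
3.25 [-0.05  0.15  2.22 -0.02  0.16 -1.23] 3.608946895674065e-05 [-4.2  0.4  0.8]
```

Call:
arm_command(
  targets=[
    {"dp": [0.002, 0, 0], "turn": [0, 0, 0], "grip": -1},
    {"dp": [0.002, 0, 0], "turn": [0, 0, 0], "grip": -1},
    {"dp": [0.001, 0, 0], "turn": [0, 0, 0], "grip": -1},
  ],
)

```text
clock: 3.55
position: [0.4563, 0.048, 0.2543]
ee_rot: [0.873, 0.15, 0.454, -0.095]
contact_force: [-34.5, -0.1, 41.8]
width: 0.0
```

```bash
 python3 pp.py
```

```text
turn [-0.13 -0.26  0.06] | 0.3 then dp [ 0.0003 -0.0018 -0.0034]
3.55 [-0.05  0.16  2.23 -0.02  0.15 -1.23] 4.247578108302372e-05 [-34.5  -0.1  41.8]
```

Call:
arm_command(
  targets=[
    {"dp": [-0.01, 0, 0], "turn": [0, 0, 0], "grip": -1},
    {"dp": [-0.03, 0, 0], "turn": [0, 0, 0], "grip": -1},
    {"dp": [-0.04, 0, 0], "turn": [0, 0, 0], "grip": -1},
    {"dp": [-0.03, 0, 0], "turn": [0, 0, 0], "grip": 1},
    {"dp": [0, 0, 0], "turn": [0, 0, 0], "grip": 1},
    {"dp": [0, 0, 0], "turn": [0, 0, 0], "grip": 1},
    {"dp": [0, 0, 0], "turn": [0, 0, 0], "grip": 1},
  ],
)

```text
clock: 4.25
position: [0.3965, 0.0509, 0.3422]
ee_rot: [0.872, 0.15, 0.455, -0.095]
contact_force: [0.3, 0.7, 0.9]
width: 0.058
```

```bash
python3 -c "
from h import *
s=manip.get_state();print(s['width'],s['qpos'])
im,c=snap('wrist','w2.png');np.save('cw.npy',c,allow_pickle=True)
snap('top','top2.png')
a=cv2.imread('pics/top2.png')[100:280,170:420]
cv2.imwrite('pics/topz2.png',cv2.resize(a,None,fx=3.2,fy=3.2,interpolation=cv2.INTER_CUBIC))"
```

```text
0.057988012225920905 [-0.04477374 -0.07510816  2.17667419 -0.01010704  0.43632001 -1.24245134]
```

View pics/w2.png

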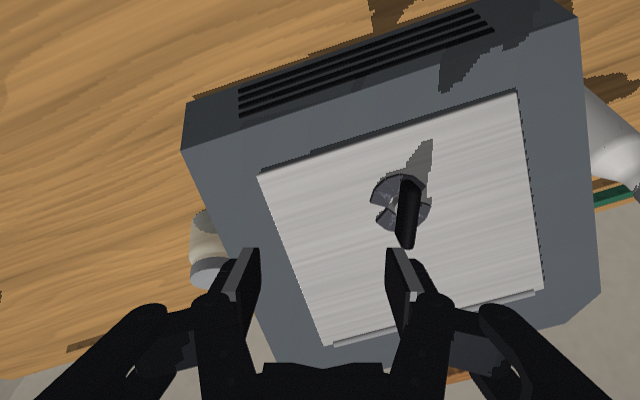

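View pics/topz2.png

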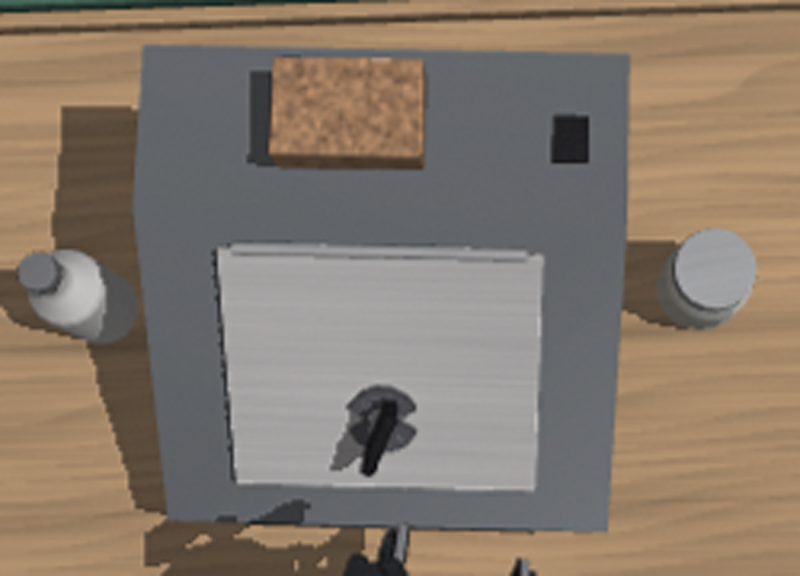

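```bash
cat > chk.py <<'E'
from plan import *
import sys
cw=np.load('cw.npy',allow_pickle=True).item()
phi=float(sys.argv[1]); out=sys.argv[2]; wf,tf=sys.argv[3:5]
A=cv2.resize(cv2.imread('pics/'+wf)[130:290,300:500],None,fx=4,fy=4,interpolation=cv2.INTER_CUBIC)[:, :]
B=cv2.resize(cv2.imread('pics/'+tf)[200:270,250:330],None,fx=5,fy=5,interpolation=cv2.INTER_CUBIC)
for h in(.041,.013):
  for s in(-1,1):
    for t in(-1,1):
      X=W(q,hp(0,.115,0,h))+s*.023*wing(phi)+t*.005*np.cross(N,wing(phi))
      for c,I,o,k in((cw,A,(300,130),4),(ct,B,(250,200),5)):
        p=(proj(c,X)-o+.5)*k-.5; cv2.circle(I,tuple(int(round(v)) for v in p),3,(0,0,255) if h>.02 else (0,255,0),-1)
H=np.zeros((640,800,3),np.uint8);H[:350,:400]=B
cv2.imwrite('pics/a'+out,A);cv2.imwrite('pics/b'+out,B)
E
python3 chk.py .31 c1.png w2.png top2.png
```

```text
(no output)
```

View pics/ac1.png

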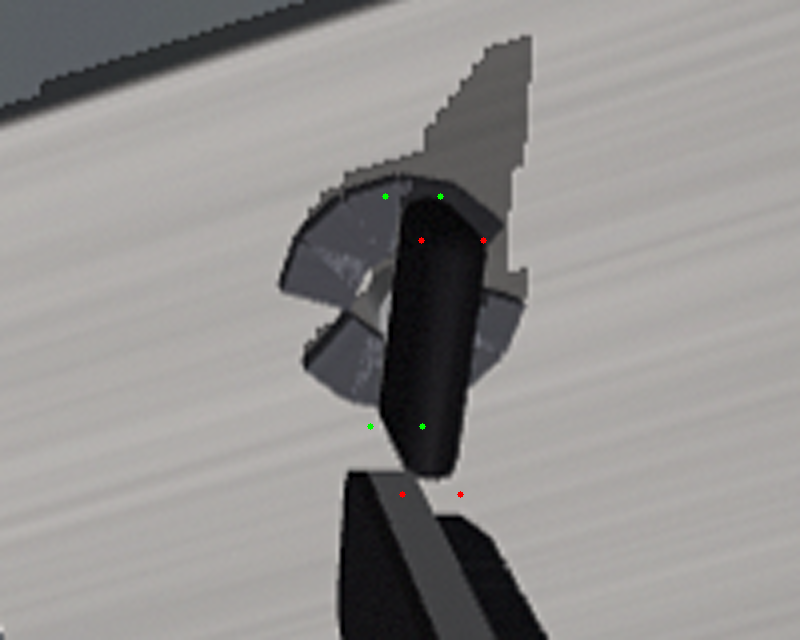

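View pics/bc1.png

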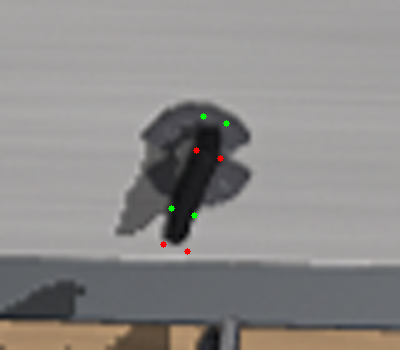

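```bash
python3 - <<'E'
from plan import *
for p,d,y in(((218,248),0,.1),((543,255),0,-.1),((236,483),.17,.1),((536,491),.17,-.1)):
    o,dd=ray(ct,T(p));P=W(q,hp(0,d,y,0));X=o+dd*((P-o)@N)/(dd@N);print('up',(X-P)@UP*1e3,'y',(X-P)@YV*1e3)
# ring ends top view: wing top end extremes at h=.041
E
sed 's/hp(0,.115,0,h))+/hp(0,.115-.0035,0.000,h))+/' chk.py>chk2.py; python3 chk2.py .34 c2.png w2.png top2.png
```

```text
up -0.1478422410832335 y -0.5825069486972239
up 0.1805809115070275 y 1.420301741424997
up 0.27517279701608055 y 0.3389678605600608
up 0.4723365882612363 y 0.8080711825826675
```

View pics/ac2.png

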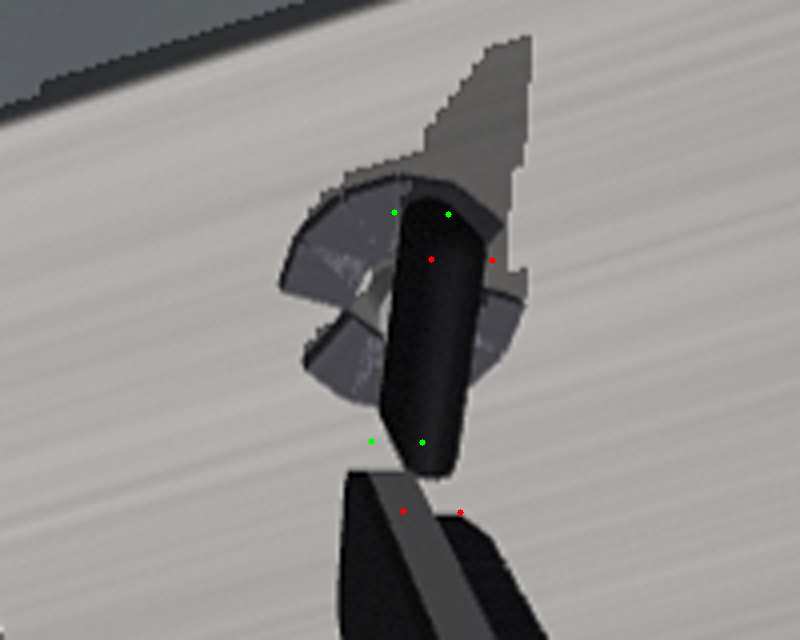

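View pics/bc2.png

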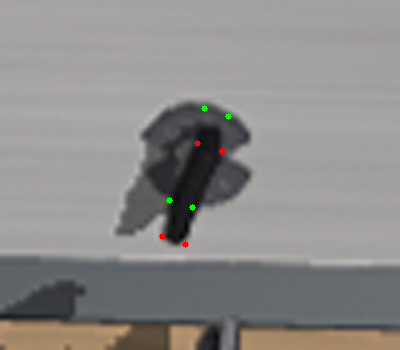

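```bash
cat > pg.py <<'E'
from plan import *
import sys
Rg=rot(np.cross(N,wing(float(sys.argv[1]))));X=W(q,hp(0,.115,0,.029));delta(X-Rg.apply([.155,0,0]),Rg)
s=manip.get_state();print(s['clock'],s['qpos'].round(2),s['width'],np.round(s['contact_force'],1),np.round(s['moment'],2))
E
python3 pg.py .32
```

```text
turn [ 0.41 -0.48  0.15] | 0.6 then dp [0.0952 0.0597 0.0066]
4.35 [-0.04 -0.07  2.18 -0.01  0.44 -1.24] 0.072355199111712 [-0.2  0.3 -0.6] [ 0.02  0.25 -0.04]
```

Call:
arm_command(
  targets=[
    {"dp": [0, 0.02, 0.002], "turn": [0, -0.5, 0], "grip": 1},
    {"dp": [0, 0.02, 0.002], "turn": [0, 0, 0], "grip": 1},
    {"dp": [0, 0.02, 0.002], "turn": [0, 0, 0], "grip": 1},
    {"dp": [0.02, 0, 0], "turn": [0, 0, 0], "grip": 1},
    {"dp": [0.02, 0, 0], "turn": [0, 0, 0], "grip": 1},
    {"dp": [0, 0, 0], "turn": [0, 0, 0], "grip": 1},
  ],
)

```text
clock: 4.95
position: [0.4424, 0.1039, 0.3208]
ee_rot: [0.873, 0.149, 0.454, -0.096]
contact_force: [-1.3, -0.0, -0.7]
width: 0.0856
```

```bash
python3 pg.py .32;  python3 -c "
from h import *
snap('wrist','w3.png')"
```

```text
turn [ 0.47 -0.19  0.26] | 0.6 then dp [ 0.0534 -0.0002  0.0019]
4.95 [ 0.12  0.05  2.12 -0.27  0.38 -0.86] 0.08557172544143092 [-1.3 -0.  -0.7] [ 0.03  0.29 -0.04]
```

View pics/w3.png

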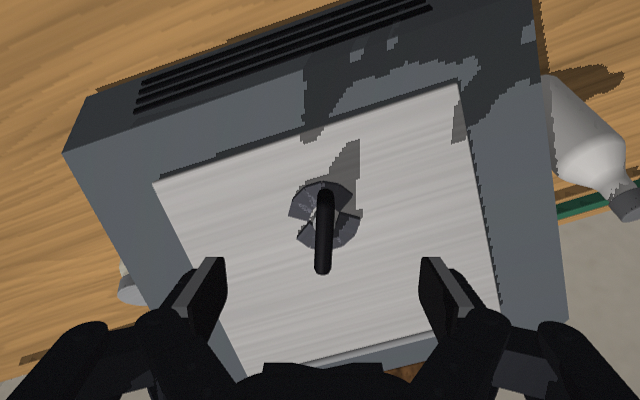

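The wing stands centred at (323, 232) between the pads (225 and 420) and is parallel to them. Going in.

Call:
arm_command(
  targets=[
    {"dp": [0.02, 0, 0.001], "turn": [0, 0, 0], "grip": 1},
    {"dp": [0.018, 0, 0], "turn": [0, 0, 0], "grip": 1},
    {"dp": [0.014, 0, 0], "turn": [0, 0, 0], "grip": 1},
    {"dp": [0, 0, 0], "turn": [0, 0, 0], "grip": 0},
    {"dp": [0, 0, 0], "turn": [0, 0, 0], "grip": -1},
    {"dp": [0, 0, 0], "turn": [0, 0, 0], "grip": -1},
    {"dp": [0, 0, 0], "turn": [0, 0, 0], "grip": -1},
    {"dp": [0, 0, 0], "turn": [0, 0, 0], "grip": -1},
  ],
  grip_force=25,
)

```text
clock: 5.8
position: [0.4722, 0.1017, 0.2826]
ee_rot: [0.875, 0.15, 0.451, -0.096]
contact_force: [-1.3, -5.2, 1.1]
width: 0.0121
```

```bash
python3 pg.py .32;  python3 -c "
from h import *
snap('wrist','w4.png')"
```

```text
turn [0.42 0.2  0.08] | 0.5 then dp [ 0.0049 -0.0004 -0.0007]
5.8 [ 0.1   0.15  2.14 -0.36  0.27 -0.78] 0.012138969507452068 [-1.3 -5.2  1.1] [-0.72  0.33 -0.49]
```

View pics/w4.png

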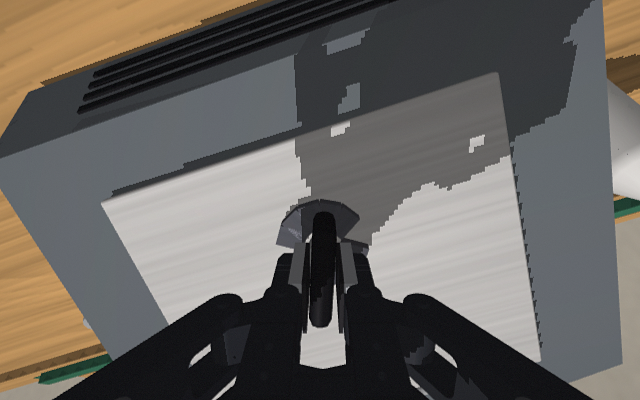

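Call:
arm_command(
  targets=[
    {"dp": [0, 0, 0], "turn": [7, 0, 0], "grip": -1},
    {"dp": [0, 0, 0], "turn": [7, 0, 0], "grip": -1},
    {"dp": [0, 0, 0], "turn": [7, 0, 0], "grip": -1},
    {"dp": [0, 0, 0], "turn": [7, 0, 0], "grip": -1},
    {"dp": [0, 0, 0], "turn": [7, 0, 0], "grip": -1},
    {"dp": [0, 0, 0], "turn": [7, 0, 0], "grip": -1},
    {"dp": [0, 0, 0], "turn": [7, 0, 0], "grip": -1},
    {"dp": [0, 0, 0], "turn": [7, 0, 0], "grip": -1},
  ],
)

```text
clock: 6.65
position: [0.4718, 0.1001, 0.2819]
ee_rot: [0.701, 0.543, 0.353, -0.299]
contact_force: [1.8, -13.1, -0.9]
width: 0.0102
```

```bash
python3 pg.py 1.57
```

```text
turn [15.84  0.37  0.12] | 15.8 then dp [ 0.0046 -0.0001 -0.0014]
6.65 [ 0.1   0.15  2.14 -0.36  0.27  0.2 ] 0.010230733715823094 [  1.8 -13.1  -0.9] [-1.9   0.22 -1.18]
```

Call:
arm_command(
  targets=[
    {"dp": [0, 0, 0], "turn": [6, 0, 0], "grip": -1},
    {"dp": [0, 0, 0], "turn": [6, 0, 0], "grip": -1},
    {"dp": [0, 0, 0], "turn": [4, 0, 0], "grip": -1},
    {"dp": [0, 0, 0], "turn": [0, 0, 0], "grip": -1},
  ],
)

```text
clock: 7.05
position: [0.4716, 0.1012, 0.2807]
ee_rot: [0.619, 0.634, 0.31, -0.345]
contact_force: [2.5, -3.7, -7.5]
width: 0.0093
```

```bash
python3 pg.py 1.57; python3 -c "
from h import *
snap('wrist','w5.png')"
```

```text
turn [0.06 0.25 0.13] | 0.3 then dp [ 0.0038  0.0007 -0.0004]
7.05 [ 0.1   0.15  2.14 -0.36  0.27  0.47] 0.00931185323111718 [ 2.5 -3.7 -7.5] [-0.5   0.62 -0.31]
```

View pics/w5.png

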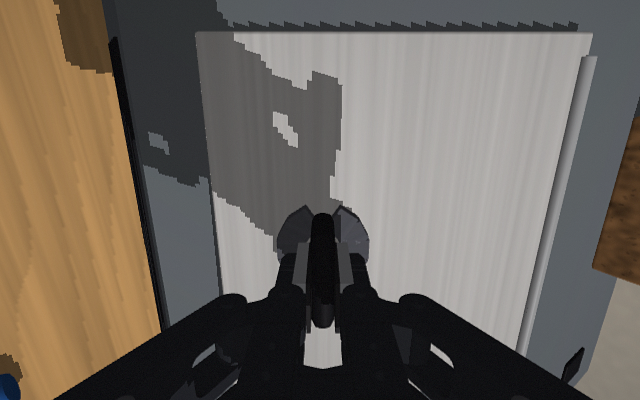

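The wing is now across the slope, and the hand feels the spring's pull of about 8 N. Opening the grip a little lets it drop.

Call:
arm_command(
  targets=[
    {"dp": [0, 0, 0], "turn": [0, 0, 0], "grip": -0.6},
    {"dp": [0, 0, 0], "turn": [0, 0, 0], "grip": -0.6},
    {"dp": [0, 0, 0], "turn": [0, 0, 0], "grip": -0.6},
    {"dp": [0, 0, 0], "turn": [0, 0, 0], "grip": -0.6},
  ],
)

```text
clock: 7.5
position: [0.4727, 0.102, 0.2825]
ee_rot: [0.62, 0.635, 0.309, -0.342]
contact_force: [-0.3, -0.3, 0.2]
width: 0.0167
```

```bash
python3 pg.py 1.57; python3 -c "
from h import *
c=manip.calibration('wrist');np.save('cw6.npy',c,allow_pickle=True)
snap('wrist','w6.png')"
```

```text
turn [ 0.06  0.1  -0.21] | 0.2 then dp [ 0.0046 -0.0011  0.0005]
7.5 [ 0.11  0.15  2.14 -0.36  0.27  0.47] 0.016727610135636527 [-0.3 -0.3  0.2] [0.09 0.27 0.06]
```

View pics/w6.png

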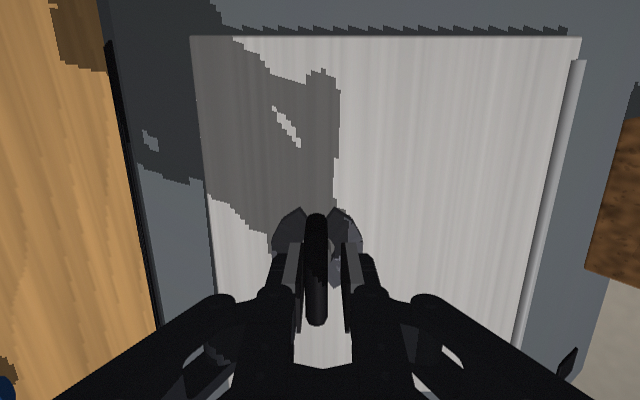

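Call:
arm_command(
  targets=[
    {"dp": [0, -0.001, 0], "turn": [0, 0, 0], "grip": 0.5},
    {"dp": [0, 0, 0], "turn": [0, 0, 0], "grip": 1},
    {"dp": [0, 0, 0], "turn": [0, 0, 0], "grip": 1},
    {"dp": [0, 0, 0], "turn": [0, 0, 0], "grip": 1},
    {"dp": [-0.02, 0, 0], "turn": [0, 0, 0], "grip": 1},
    {"dp": [-0.035, 0, 0], "turn": [0, 0, 0], "grip": 1},
    {"dp": [-0.035, 0, 0], "turn": [0, 0, 0], "grip": 1},
    {"dp": [0, 0, 0], "turn": [0, 0, 0], "grip": 1},
  ],
)

```text
clock: 8.35
position: [0.4193, 0.105, 0.3586]
ee_rot: [0.62, 0.637, 0.307, -0.34]
contact_force: [1.8, 0.7, 0.7]
width: 0.0853
```

```bash
python3 pg.py 1.57; cat > v.py <<'E'
from plan import *
import sys
k=sys.argv[1]
iw,cw=snap('wrist','w%s.png'%k); it,_=snap('top','t%s.png'%k)
pc=proj(cw,W(q,hp(0,.115,0,.03))).astype(int);o=np.maximum(pc-[80,65],0)
A=cv2.resize(cv2.cvtColor(iw,4)[o[1]:o[1]+130,o[0]:o[0]+160],None,fx=4,fy=4,interpolation=cv2.INTER_CUBIC)
B=cv2.resize(cv2.cvtColor(it,4)[200:270,250:330],None,fx=5,fy=5,interpolation=cv2.INTER_CUBIC)
for h,col in((.041,(0,0,255)),(.036,(0,255,0))):
  for s in(-1,1):
    for t in(-1,1):
      X=W(q,hp(0,.115,0,h))+s*.023*wing(1.57)+t*.005*np.cross(N,wing(1.57))
      for c,I,oo,kk in((cw,A,o,4),(ct,B,np.array([250,200]),5)):
        p=(proj(c,X)-oo+.5)*kk-.5; cv2.circle(I,tuple(int(round(v)) for v in p),2,col,-1)
H=np.zeros((520,640+0,3),np.uint8);cv2.imwrite('pics/vw%s.png'%k,A);cv2.imwrite('pics/vt%s.png'%k,B)
E
python3 v.py 7
```

```text
turn [ 0.01  0.04 -0.54] | 0.5 then dp [ 0.0977 -0.0009  0.0007]
8.35 [ 0.13 -0.04  2.1  -0.24  0.48  0.36] 0.08533070715107935 [1.8 0.7 0.7] [0.01 0.21 0.  ]
```

View pics/vw7.png

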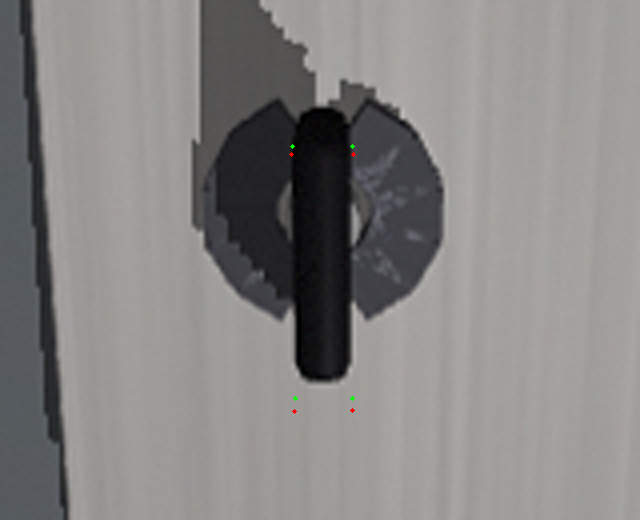

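View pics/vt7.png

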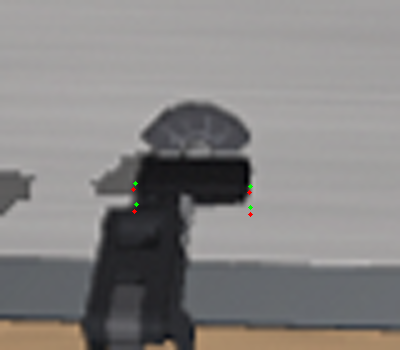

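View pics/w7.png

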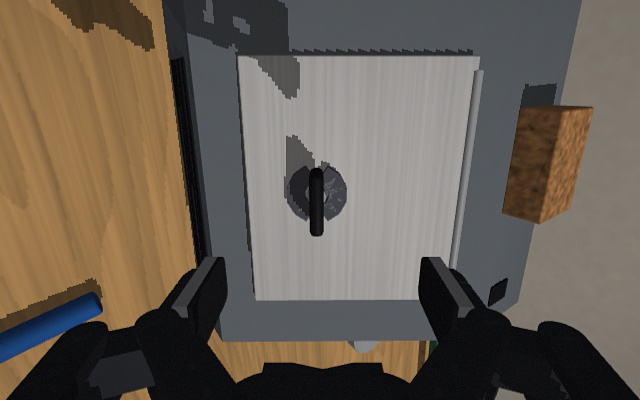

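The picture can't settle whether the wing dropped by 5 mm. I'll measure the height of its top by touching it with the closed fingertips: contact after about 73 mm of travel means locked, about 68 mm means still riding.

Call:
arm_command(
  targets=[
    {"dp": [0.02, -0.001, 0.001], "turn": [0, 0, 0], "grip": -1},
    {"dp": [0.02, 0, 0], "turn": [0, 0, 0], "grip": -1},
    {"dp": [0.01, 0, 0], "turn": [0, 0, 0], "grip": -1},
    {"dp": [0, 0, 0], "turn": [0, 0, 0], "grip": -1},
    {"dp": [0, 0, 0], "turn": [0, 0, 0], "grip": -1},
    {"dp": [0, 0, 0], "turn": [0, 0, 0], "grip": -1},
  ],
)

```text
clock: 9.05
position: [0.4478, 0.1022, 0.3138]
ee_rot: [0.62, 0.635, 0.309, -0.343]
contact_force: [-0.2, -0.4, 0.2]
width: 0.0001
```

```bash
python3 pg.py 1.57
```

```text
turn [ 0.03  0.14 -0.14] | 0.2 then dp [ 0.0445  0.0013 -0.0006]
9.05 [ 0.11  0.07  2.13 -0.29  0.35  0.4 ] 0.00011458348715673716 [-0.2 -0.4  0.2] [ 0.01  0.27 -0.05]
```

Call:
arm_command(
  targets=[
    {"dp": [0.012, 0.001, 0], "turn": [0, 0, 0], "grip": -1},
    {"dp": [0.003, 0, 0], "turn": [0, 0, 0], "grip": -1},
    {"dp": [0.002, 0, 0], "turn": [0, 0, 0], "grip": -1},
    {"dp": [0, 0, 0], "turn": [0, 0, 0], "grip": -1},
  ],
)

```text
clock: 9.45
position: [0.4585, 0.1015, 0.2998]
ee_rot: [0.62, 0.635, 0.309, -0.343]
contact_force: [0.4, -0.5, 0.7]
width: -0.0
```

```bash
python3 pg.py 1.57
```

```text
turn [ 0.04  0.15 -0.08] | 0.2 then dp [ 0.027   0.0006 -0.0007]
9.45 [ 0.11  0.1   2.13 -0.31  0.32  0.43] -2.0405471993623895e-06 [ 0.4 -0.5  0.7] [ 0.01  0.29 -0.01]
```

Tip is at 38 mm with no contact, below the riding height of 41 mm.

Call:
arm_command(
  targets=[
    {"dp": [0.001, 0, 0], "turn": [0, 0, 0], "grip": -1},
    {"dp": [0.001, 0, 0], "turn": [0, 0, 0], "grip": -1},
    {"dp": [0.001, 0, 0], "turn": [0, 0, 0], "grip": -1},
    {"dp": [0, 0, 0], "turn": [0, 0, 0], "grip": -1},
  ],
)

```text
clock: 9.85
position: [0.4592, 0.1015, 0.299]
ee_rot: [0.62, 0.635, 0.308, -0.342]
contact_force: [-12.1, 0.1, 12.6]
width: -0.0005
```

```bash
python3 pg.py 1.57
```

```text
turn [ 0.03  0.14 -0.2 ] | 0.2 then dp [ 0.0258  0.0005 -0.0007]
9.85 [ 0.11  0.1   2.13 -0.32  0.31  0.43] -0.0004935228941823283 [-12.1   0.1  12.6] [-0.01  0.59 -0.06]
```

Contact came at 36.8 mm under 17 N, so the wing has dropped. Backing off and checking.

Call:
arm_command(
  targets=[
    {"dp": [-0.01, 0, 0], "turn": [0, 0, 0], "grip": -1},
    {"dp": [-0.03, 0, 0], "turn": [0, 0, 0], "grip": -1},
    {"dp": [-0.04, 0, 0], "turn": [0, 0, 0], "grip": -1},
    {"dp": [-0.04, 0, 0], "turn": [0, 0, 0], "grip": -1},
    {"dp": [-0.04, 0, 0], "turn": [0, 0, 0], "grip": -1},
    {"dp": [-0.03, 0, 0], "turn": [0, 0, 0], "grip": -1},
    {"dp": [0, 0, 0], "turn": [0, 0, 0], "grip": -1},
  ],
)

```text
clock: 10.55
position: [0.3499, 0.1079, 0.4575]
ee_rot: [0.621, 0.637, 0.307, -0.339]
contact_force: [-0.9, 0.9, 0.6]
width: -0.0002
```

```bash
python3 pg.py 1.57; python3 -c "
from h import *
snap('top','t9.png');snap('scene','s9.png')
a=cv2.imread('pics/t9.png')[100:280,170:420]
cv2.imwrite('pics/topz9.png',cv2.resize(a,None,fx=3.2,fy=3.2,interpolation=cv2.INTER_CUBIC))"
```

```text
turn [ 0.02 -0.01 -0.66] | 0.7 then dp [ 0.2185 -0.0008 -0.    ]
10.55 [ 0.18 -0.24  1.99 -0.19  0.79  0.32] -0.00023748910274723156 [-0.9  0.9  0.6] [0.04 0.28 0.02]
```

View pics/topz9.png

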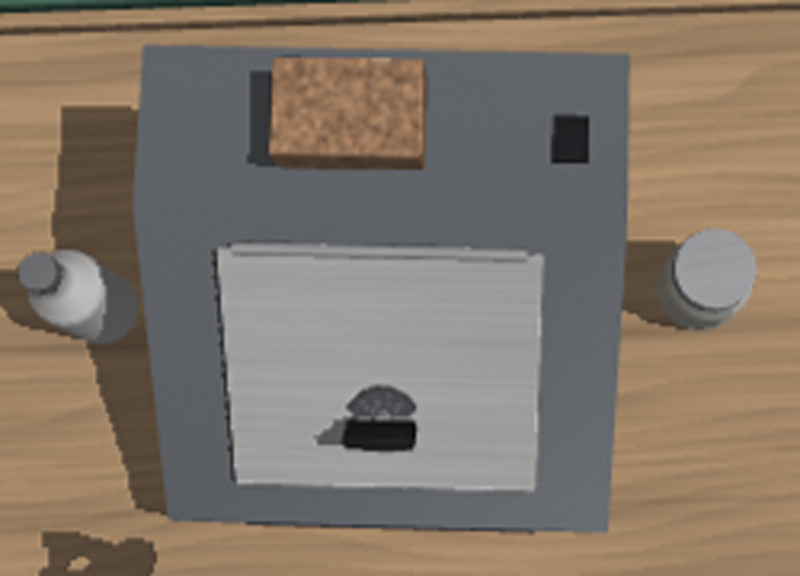

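The hatch is flat, with its corners at (218,248) to (536,491) as they were after the push. The wing lies across the slope at (380,435), and the block, bottle and jar are where they started.

```bash
python3 -c "
from rig import manip
print(manip.sign_off())"
```

```text
the job is handed in; nothing more can be done
None
```

I pushed the hatch shut, turned the wing fastener to its locked position, let go, backed the arm away and handed the job in at about 10.7 s. No verdict was reported.

- **Hatch:** I pressed near the lower edge with closed fingertips until it met a hard stop at about 54 N. The measured height there was 0.3 mm from the predicted shut face. The last top view shows it flat.
- **Wing:** I gripped it and turned it clockwise from about 0.32 to 1.57 rad. The hand felt a pull of about 8 N, which went to zero when I opened the grip. The last view shows the wing across the slope.
- **Drop:** The camera pictures could not show whether the wing had sunk, so I touched its top with closed fingertips. Contact came 36.8 mm above the hatch at 17 N; 36 mm was expected if locked and 41 mm if still riding. That is a drop of about 4.2 mm, 0.8 mm short of the nominal 5 mm but past the required 3.5 mm.
- **Other objects:** In the last top view the sanding block, glue bottle and jar look the same as in the first one, and the arm was clear of everything.

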